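# Prime and dip the mill's sump gauge

## Robot

A 7-joint arm with a two-finger parallel gripper is mounted at the origin on the work surface. World frame = base frame: x ahead of the robot, y to its left, z up, the work surface at z = 0. Lengths are in m, angles in rad, forces in N, time in s.
With the tool pointing down it reaches from about 0.425 to 0.975 m from the base axis. Payload 16.7 kg.
Tool frame: the origin (TCP) lies at the very end of the fingers, on their centre line; the grasp point (between the pads) lies 19 mm behind it; z points along the fingers, y is the line along which they close (so a half turn about z gives the same grasp; the last joint's range is limited). The gripper opens to 85 mm and grips with 20 to 120 N. Pads are 22 mm wide; open, the fingers measure 114 mm over their backs; the gripper's body (76 mm by 85 mm) begins 54 mm behind the grasp point. The pads swing forward as they close: fully open they stand 13 mm farther back than shut.
Start: joints at [-1.341, 0.426, 0.074, 1.606, -0.034, 1.111, -0.067], TCP at [0.25, 0.627, 0.199] pointing down, gripper open.
Joint ranges: [-2.85, 2.85], [-0.5, 2.14], [-1.23, 1.37], [0.21, 2.46], [-1.02, 4.16], [0.16, 2.05], [-2.73, 2.73]. Speed limits (rad/s): [1.89, 1.89, 2.39, 2.39, 3.01, 3.01, 3.01].

## Interface

Orientations are given as a unit quaternion [w, x, y, z].
In Python, from workcell import r gives the robot as it stands.
- The arm moves only by the tool step_arm, never from a script. Its argument "steps" is a list of rows, each a list of 6 numbers: the shift along the tool's x, y, z in m, then the turn, a rotation vector about the tool's x, y, z in degrees. In form: [[x, y, z, ax, ay, az], ...]. A call has exactly 5 rows; each row is the pose to reach, as a shift and turn from the pose commanded when the call began, along the tool's axes at that moment; what a row does not reach only later rows make up. A row lasts 1/12 s, in which the tool goes at most 41.7 mm and 7.16 degrees, less where a joint would pass 70% of its speed; a pose out of reach is approached as far as the arm can. A call with a gripper value outside its range is refused whole. "hand" is the opening, from 0 (shut) to 1 (fully open), set as the call begins (left out, the last holds). The fingers move at their own pace and stop on an object; "force" is the grip in N (left out, the last holds). Time passes only in rows, so rows that repeat a pose let the fingers close, or fill a call up. It gives the time, the measured TCP pose, the force, the opening and the grip force at its end, in the units of the state.
- r.observe(): the state, without advancing time (a new reading comes with each control period).
- r.snapshot(name): name is "side" or "top"; returns a dict with "pixels" (384x512x3 uint8, red, green, blue), "fx", "fy", "cx", "cy" (pixels), "position" and "orientation" of the camera in the world. Camera axes: x right, y down, z forward; pixel columns grow to the right and rows downward; lengths in m; the calibration is good to about 2 mm. A picture is of the moment at which its call begins. There is no depth.
- r.hand_in(): hands the job in; it is judged then, once.
The state is a dict: "time": time; "joint_positions": joint angles; "qd": joint speeds; "tau": joint torques, N m; "eef_pos": TCP position; "eef_rot": TCP orientation; "wrist_force": force on the tool from outside, world axes, zero at the start; "ft_torque": the same for the moment, N m; "opening": finger opening in m; "grasp_force": force on a finger pad.
Only numpy, scipy, OpenCV 4.12 (cv2) and the standard library are available. Lean on these libraries where they do the work, as an engineer would, in place of code of your own. Each camera call takes 0.05 s, during which the arm holds its last target. There are 200 camera calls.

## Task

Press the mill's sprung priming lever down to its stop and let it come back up. Then take the gauge rod from its rest, slide it down the mill's slanting guide tube until its collar stops on the mouth, draw it all the way out, and finish still gripping it, held still and level in the air with its tip a few centimetres above the middle of the reading pad for the reader; the rod touches nothing but the gripper. Leave the loose things on the bench where they are.

Things in the scene. Friction and masses are not known exactly. Their poses are not given: they have to be found in the camera images.
- mill: White enamelled grinding mill, fixed, 240 (x) x 300 (y) x 170 high, black foot; a steel pot with lid (top 274 above the bench) stands on its left (+y) half. Origin: centre of its underside. Its front (-x face, towards the robot) carries the priming lever, its -y face the guide tube. Turned up to about 0.15 rad.
- guide_tube: Steel guide tube fixed on the mill's right (-y) face, rising outward 30 degrees above level. Origin: centre of its mouth, 90 mm out from the face and 125 above the bench. z axis: along the tube, outward and up; the rod goes in along -z. Bore 13 mm diameter, mouth flared over the last 14 mm to about 30 mm inside, rim 36 mm outside; 135 mm deep, closed at the bottom.
- prime_lever (a joint): Priming lever, rad: 0 = at rest, raised 0.35 rad above level; grows as it is pressed down, stop at 0.80. A spring lifts it back to 0: about 3 N at the bar at rest, 6 N at the stop.
- lever_bar (a point): Centre of the lever's black cross bar (16 mm diameter, 64 mm long, parallel to the mill's y axis), 120 mm from the pivot, on the robot's side of the mill; about 151 mm above the bench at rest, 58 mm at the stop.
- lever_pivot (a point): Lever's pivot, 22 mm in front of the mill's front face, 110 mm above the bench. The pivot line is parallel to the mill's y axis.
- rest: Low fixed rest for the gauge: base 220 x 60 x 10 mm with two notched posts 10 mm thick, one under the handle's rear end (38 mm behind the origin, 32 wide, 48 high), one under the shaft (125 mm ahead, 26 wide, 52 high). Origin: on the bench below the gauge's origin; x along the gauge towards its tip. Notches open upward.
- gauge: Gauge rod, about 0.14 kg, lying level in the rest, axis 45 mm above the bench. Origin: centre of the black handle, on the axis. x: along the rod to the tip; z up as it lies. Handle 90 long (x -45 to 45), 16 wide (y), 20 high; steel collar 38 diameter, x 45 to 51; shaft 8 diameter to the tip at x 171, last 4 tapered. Nose-heavy by about 15 mm: grip the handle's middle firmly (30 N or more).
- collar_face (a point): Centre of the collar's face that looks to the tip (x = 51 mm on the gauge); it meets the guide tube's origin when the collar is stopped on the mouth.
- gauge_tip (a point): Tip of the gauge rod, 120 mm beyond the collar face.
- reading_pad: Fixed low grey light box with a square white window, 120 x 120 mm, 36 mm high. Origin: centre of its underside. It and the rest may change places.
- pad_top (a point): Middle of the reading pad's white window, 36 mm above the bench.
- grind_puck: Bystander, to be left alone: solid steel grinding puck, 44 mm across, 30 high.
- beaker: Bystander, to be left alone: glass beaker, 70 mm across, 90 high.
- jar: Bystander, to be left alone: amber jar with black cap, 60 mm across, 85 high.
- brush: Bystander, to be left alone: small brush lying on the table.
- seal_ring: Bystander, to be left alone: black rubber ring lying flat, 60 mm across, 8 high.
- dish: Bystander, to be left alone: open steel dish, 80 mm across, 50 high.
There are look-alikes about, which are no part of the job. What is shaped like the rest but orange or yellow is not meant.

How it is judged:
By the outcome, as a careful person would: the job done as asked, in the order asked, and still so for the second after the job is handed in, while the arm keeps its last pose, push and grip.
It also fails if it takes over 64 s, if anything falls off the work surface, if the arm or the gripper's body presses on something with over 40 N, if the wrist force passes 120 N, or if a joint passes its speed limit or range.

## Working session

There is one attempt and no reset: what is moved stays moved. The work goes in short steps, Python scripts to look and compute and a tool call to move; the robot and the scene stay as the last step left them, time stands still between calls to the robot, and variables do not carry over. Pictures are saved under pics/ and viewed, at most 10 in all, crops included, and the job is handed in when it is done.

Besides the shell and the picture viewer there is one more tool, called after ">>>" as name([rows], argument=value, ...), one row to a line, values as JSON. step_arm: Moves the arm, as the interface text tells. Its arguments: {"type":"object","properties":{"steps":{"type":"array","items":{"type":"array","items":{"type":"number"}}},"hand":{"type":"number"},"force":{"type":"number"}},"required":["steps"]}

```bash
mkdir -p pics; ls; python3 - <<'E'
from workcell import r
import cv2
print(r.observe())
for n in("side","top"):
    s=r.snapshot(n); print({k:v for k,v in s.items() if k!="pixels"})
    cv2.imwrite(f"pics/{n}0.png",cv2.resize(s["pixels"][:,:,::-1],(800,600),interpolation=cv2.INTER_CUBIC))
    cv2.imwrite(f"pics/{n}0raw.png",s["pixels"][:,:,::-1])
E
```

```text
pics
{'time': 0.0, 'joint_positions': array([-1.34150211,  0.42675278,  0.07384707,  1.60662679, -0.03412   ,
        1.11077983, -0.06708768]), 'qd': array([ 1.35721733e-03,  9.81044358e-04, -9.89966076e-05, -1.55394552e-03,
       -1.61834981e-03,  7.89133967e-04,  9.42554094e-04]), 'tau': array([-1.99889005e-04, -9.49808550e+01,  3.76050800e+00, -4.63507175e+01,
        1.91370916e-02,  1.03207876e-02, -2.83764632e-05]), 'eef_pos': array([0.24946898, 0.62671742, 0.19808791]), 'eef_rot': array([-8.39905798e-05,  1.88279233e-01,  9.82115321e-01, -6.48268705e-04]), 'wrist_force': array([0.03021165, 0.85860093, 0.00134514]), 'ft_torque': array([ 0.02216099, -0.04498976,  0.03111898]), 'grasp_force': 0.0, 'opening': 0.08531302666980815}
{'fx': 363.02102769202884, 'fy': 363.02102769202884, 'cx': 257.61006781934407, 'cy': 194.7713245956633, 'position': array([ 0.11162669, -0.71573284,  0.73012156]), 'orientation': array([-0.43046577,  0.86558396, -0.2279125 ,  0.11627344])}
{'fx': 365.52195458726874, 'fy': 365.52195458726874, 'cx': 262.8605174420826, 'cy': 188.34798088614036, 'position': array([ 0.33583409, -0.00405491,  1.36815716]), 'orientation': array([-0.05398089,  0.71024884, -0.70061436,  0.0420972 ])}
```

View pics/top0.png

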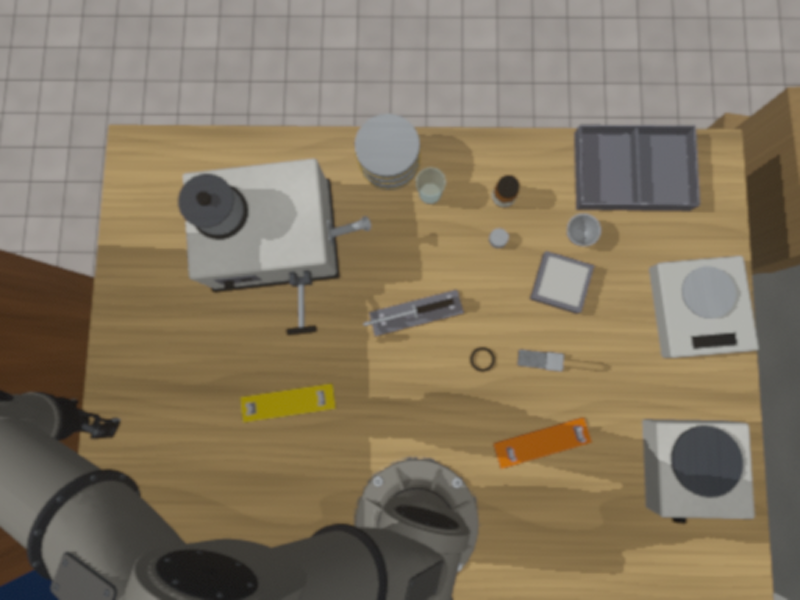

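View pics/side0.png

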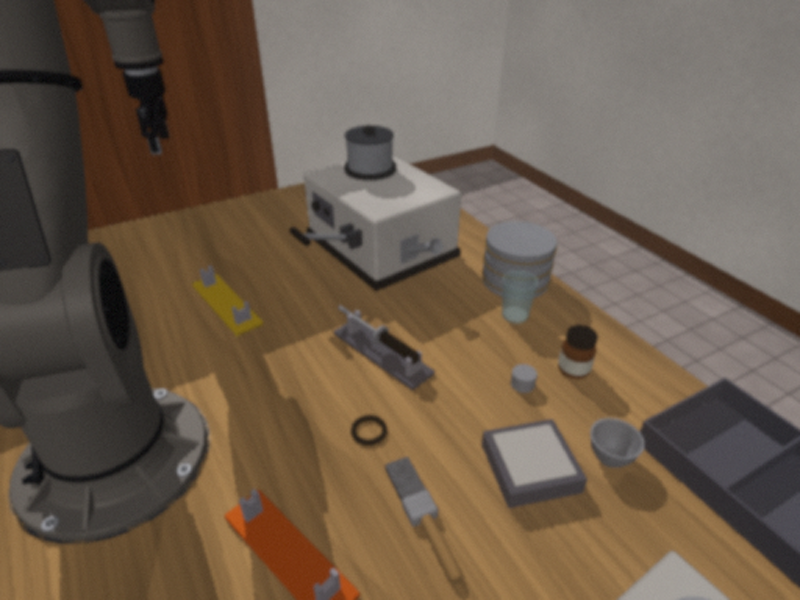

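The top view shows the mill at the upper left. Its tube points right, with the mouth near (368,224), and the lever bar is at (301,330). The grey rest with the gauge runs from the tip at (366,323) to the handle at (437,304), and the pad is at (562,282). In the side view the mouth is near (433,243), the bar at (300,236), the gauge at (345,312)–(400,345) and the pad at (533,455). Next I'll zoom in.

```bash
python3 - <<'E'
import cv2,numpy as np
t=cv2.imread("pics/top0raw.png");s=cv2.imread("pics/side0raw.png")
def c(im,x,y): 
    p=cv2.resize(im[y:y+60,x:x+80],(400,300),interpolation=cv2.INTER_CUBIC)
    for i in range(0,80,10): cv2.putText(p,str(x+i),(i*5,8),0,.3,(0,0,255)); cv2.line(p,(i*5,10),(i*5,14),(0,0,255))
    for i in range(10,60,10): cv2.putText(p,str(y+i),(0,i*5+3),0,.3,(0,0,255))
    return p
cv2.imwrite("pics/z1.png",np.vstack([np.hstack([c(t,225,170),c(t,185,120)]),np.hstack([c(s,205,190),c(s,235,125)])]))
cv2.imwrite("pics/z2.png",np.vstack([np.hstack([c(t,160,165),c(t,325,150)]),np.hstack([c(s,175,130),c(s,300,260)])]))
E
```

```text
(no output)
```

View pics/z1.png

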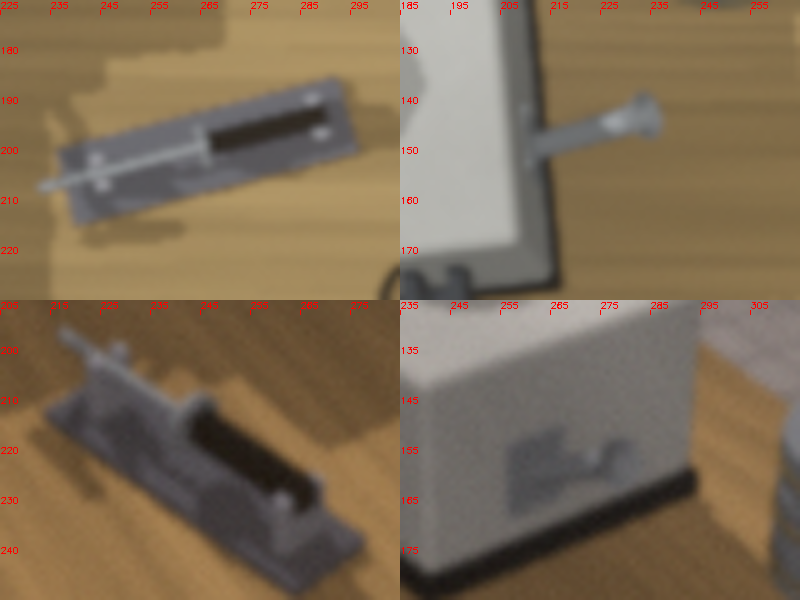

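View pics/z2.png

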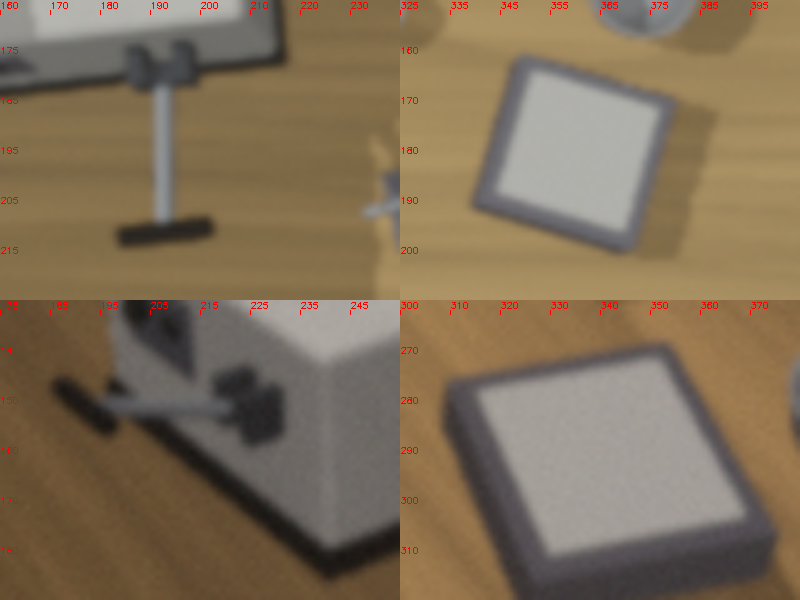

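```bash
cat > h.py <<'E'
import numpy as np
from scipy.spatial.transform import Rotation as R
from scipy.optimize import least_squares
CAM={"top":(365.52195,262.86052,188.34798,[0.33583409,-0.00405491,1.36815716],[-0.05398089,0.71024884,-0.70061436,0.0420972]),
"side":(363.02103,257.61007,194.77132,[0.11162669,-0.71573284,0.73012156],[-0.43046577,0.86558396,-0.2279125,0.11627344])}
def q(a): return R.from_quat(np.r_[a[1:],a[0]])
def proj(c,p):
    f,cx,cy,o,a=CAM[c]; v=q(a).inv().apply(np.array(p)-o); return np.array([f*v[0]/v[2]+cx,f*v[1]/v[2]+cy])
def onz(c,u,v,z):
    f,cx,cy,o,a=CAM[c]; d=q(a).apply([(u-cx)/f,(v-cy)/f,1]); return np.array(o)+d*(z-o[2])/d[2]
def tri(t,s): return least_squares(lambda p:np.r_[proj("top",p)-t,proj("side",p)-s],[.5,0,.1])
def fit(obs,x0):
    # obs: (cam,u,v,local point); pose x,y,yaw
    def f(x):
        c,s=np.cos(x[2]),np.sin(x[2])
        return np.concatenate([proj(k,[x[0]+c*p[0]-s*p[1],x[1]+s*p[0]+c*p[1],p[2]])-[u,v] for k,u,v,p in obs])
    r=least_squares(f,x0,loss="soft_l1"); return r.x,r.fun.reshape(-1,2).round(1)
E
python3 - <<'E'
from h import *
print("mouth",tri((234.6,143),(279,157)).x,"bar",tri((193.2,211.5),(191.8,151.3)).x,"tip",tri((233,207.4),(217.4,196.4)).x)
cb=.12*np.cos(.35); bx=-.12-.022-cb
M=[("top",234.6,143,(0,-.24,.125)),("side",279,157,(0,-.24,.125)),
("top",193.2,211.5,(bx,0,.151)),("side",191.8,151.3,(bx,0,.151)),
("top",209,168,(-.12,-.15,.17)),("side",240,143,(-.12,-.15,.17)),("side",241.4,180,(-.12,-.15,0)),("top",203.5,102.4,(.12,-.15,.17)),("top",117,111,(.12,.15,.17)),("top",121.6,179,(-.12,.15,.17))]
x,f=fit(M,[.6,.25,0]);print(x,f.tolist())
# local y of tube and lever unknown: estimate
for n,p in(("mouth",tri((234.6,143),(279,157)).x),("bar",tri((193.2,211.5),(191.8,151.3)).x)):
    print(n,R.from_euler('z',-x[2]).apply(p-[x[0],x[1],0]))
e=[onz("top",183.6,212.6,.151),onz("top",202.8,210.4,.151)];print("bar ends",e)
print("baryaw",np.arctan2(*(e[0]-e[1])[:2])*-1)
print("mouth z.125",onz("top",234.6,143,.125),onz("side",279,157,.125))
print("bar z",onz("top",193.2,211.5,.151),onz("side",191.8,151.3,.151))
for n,u,v,z in(("tip",233,207.4,.045),("collar",265.6,198.8,.045),("rear",290.2,192.8,.055)):print(n,onz("top",u,v,z))
print("side tip",onz("side",217.4,196.4,.045))
P=[("top",348.6,161,),("top",380,170),("top",370.4,200.4),("top",340,191)]
P=np.array([onz(c,u,v,.036) for c,u,v in P]);print(P,P.mean(0))
P=np.array([onz("side",u,v,.036) for u,v in((309.5,277.5),(354,269.5),(374.5,305.5),(327,316))]);print(P,P.mean(0))
E
```

```text
mouth [0.66613562 0.11805459 0.12747843] bar [0.42357451 0.24872282 0.15084928] tip [0.44833926 0.12605297 0.04498925]
[0.66390184 0.35681158 0.13892094] [[0.3, -9.0], [7.3, -1.8], [-21.6, 2.6], [-12.3, -8.9], [2.0, 0.1], [-0.4, -0.0], [-0.6, 6.7], [0.2, -2.5], [-0.1, -0.2], [0.3, 0.3]]
mouth [-0.0308495  -0.23676612  0.12747843]
bar [-0.25297955 -0.07376822  0.15084928]
bar ends [array([0.41710022, 0.28142894, 0.151     ]), array([0.42532971, 0.21735346, 0.151     ])]
baryaw 0.1277350693066844
mouth z.125 [0.66459932 0.11933656 0.125     ] [0.67050925 0.12109211 0.125     ]
bar z [0.42121499 0.24939095 0.151     ] [0.42556349 0.24793445 0.151     ]
tip [0.44551857 0.12703397 0.045     ]
collar [0.47847062 0.0090392  0.045     ]
rear [ 0.50036361 -0.07971175  0.055     ]
side tip [0.45042666 0.12543439 0.045     ]
[[ 0.62416278 -0.29627187  0.036     ]
 [ 0.5916373  -0.41099214  0.036     ]
 [ 0.4785541  -0.37296095  0.036     ]
 [ 0.51171403 -0.26298477  0.036     ]] [ 0.55151705 -0.33580243  0.036     ]
[[ 0.51437322 -0.27124731  0.036     ]
 [ 0.62646382 -0.30516168  0.036     ]
 [ 0.5947078  -0.40933702  0.036     ]
 [ 0.48373634 -0.37811533  0.036     ]] [ 0.5548203  -0.34096533  0.036     ]
```

```bash
cat >> h.py <<'E'
def rod(ang,pitch=0):
    "tool orientation with tool x along azimuth ang deg, dipped by pitch deg below level, y level"
    return R.from_euler('z',ang,degrees=True)*R.from_euler('y',pitch,degrees=True)*R.from_euler('x',180,degrees=True)
def goal(o,p,rt,grasp=False):
    "tool-frame shift (mm) and turn (deg) from state o to pose; grasp: p is the grasp point"
    T=q(o["eef_rot"]); p=np.array(p,float)
    if grasp: p=p+rt.apply([0,0,.019])
    print("shift",np.round(T.inv().apply(p-o["eef_pos"])*1e3,1),"turn",np.round((T.inv()*rt).as_rotvec(degrees=True),2))
E
python3 - <<'E'
from h import *
from workcell import r
o=r.observe(); goal(o,[.4225,.2485,.200],rod(105))
goal(o,[.4225,.2485,.163],rod(105))
M=[("top",209,168,(-.12,-.15,.17)),("side",240,143,(-.12,-.15,.17)),("side",241.4,180,(-.12,-.15,0)),("top",203.5,102.4,(.12,-.15,.17)),("top",117,111,(.12,.15,.17)),("top",121.6,179,(-.12,.15,.17))]
print(fit(M,[.66,.35,.13]))
E
```

```text
shift [-300.6 -287.5   -1.5] turn [-6.00e-02  4.00e-02  5.33e+01]
shift [-300.6 -287.4   35.5] turn [-6.00e-02  4.00e-02  5.33e+01]
(array([0.6644153 , 0.35824762, 0.13792768]), array([[ 1.6, -0. ],
       [-0.6, -0.2],
       [-0.7,  6.4],
       [-0.2, -2.6],
       [-0.5, -0.4],
       [-0.2,  0.1]]))
```

>>> step_arm([
  [-0.03,-0.028,0,0,0,6],
  [-0.06,-0.056,0,0,0,12],
  [-0.09,-0.085,0,0,0,18],
  [-0.12,-0.114,0,0,0,24],
  [-0.15,-0.143,0,0,0,30],
], hand=0)

```text
time: 0.52
eef_pos: [0.3363, 0.4369, 0.1985]
eef_rot: [-0.0, 0.438, 0.899, -0.0]
wrist_force: [1.1, 0.9, 0.3]
opening: 0.0255
grasp_force: 0.0
```

```bash
python3 - <<'E'
from h import *
from workcell import r
o=r.observe(); print(o); goal(o,[.4225,.2485,.200],rod(105))
E
```

```text
{'time': 0.5167, 'joint_positions': array([-1.22488188,  0.22603684,  0.22661832,  1.89558924, -0.05912956,
        1.02687564, -0.3099064 ]), 'qd': array([ 0.3377164 , -0.41150668,  0.40201011,  0.54609202, -0.01174014,
       -0.12763783, -0.49518563]), 'tau': array([ -6.60038844, -63.44006538,  -0.6830609 , -45.90326428,
        -0.19474959,   0.56211233,   1.51298504]), 'eef_pos': array([0.33632133, 0.43685699, 0.1984884 ]), 'eef_rot': array([-1.35802992e-04,  4.38346096e-01,  8.98806217e-01, -2.57243598e-04]), 'wrist_force': array([1.05881817, 0.89604682, 0.31632011]), 'ft_torque': array([ 0.01366714, -0.06174318, -0.03601054]), 'grasp_force': 0.0, 'opening': 0.025524257762878946}
shift [-201.5  -48.1   -1.5] turn [-3.0e-02  1.0e-02  2.3e+01]
```

>>> step_arm([
  [-0.04,-0.01,0,0,0,5],
  [-0.08,-0.02,0,0,0,10],
  [-0.12,-0.03,0,0,0,15],
  [-0.16,-0.04,0,0,0,20],
  [-0.197,-0.047,0,0,0,23],
])

```text
time: 0.93
eef_pos: [0.4214, 0.2526, 0.1988]
eef_rot: [-0.0, 0.609, 0.793, -0.0]
wrist_force: [0.5, 0.8, 0.5]
opening: 0.0001
grasp_force: 0.0
```

>>> step_arm([
  [0,0,0,0,0,0],
  [0,0,0,0,0,0],
  [0,0,0,0,0,0],
  [0,0,0,0,0,0],
  [0,0,0,0,0,0],
])

```text
time: 1.35
eef_pos: [0.4207, 0.2562, 0.1986]
eef_rot: [-0.0, 0.606, 0.796, -0.0]
wrist_force: [-0.0, 0.1, -0.6]
opening: -0.0002
grasp_force: 0.0
```

```bash
python3 - <<'E'
from h import *
from workcell import r
import cv2
o=r.observe(); print(o["joint_positions"],o["eef_pos"],o["wrist_force"]); goal(o,[.4225,.2485,.150],rod(105))
print(proj("top",o["eef_pos"]),proj("side",o["eef_pos"]))
P=[]
for n,(x,y) in(("top",(150,150)),("side",(150,90))):
    s=r.snapshot(n)["pixels"][y:y+80,x:x+100,::-1]
    P.append(cv2.resize(s,(400,320),interpolation=cv2.INTER_CUBIC))
cv2.imwrite("pics/z3.png",np.hstack(P))
E
```

```text
[-1.0387128   0.12445046  0.3959987   2.02398294 -0.05678352  1.00380772
 -0.34578995] [0.42066622 0.25620501 0.1986222 ] [-0.02175561  0.07351806 -0.55678723]
shift [-7.9 -0.3 48.6] turn [-0.02  0.01  0.42]
[188.04801483 210.56126192] [187.69374621 137.01729268]
```

View pics/z3.png

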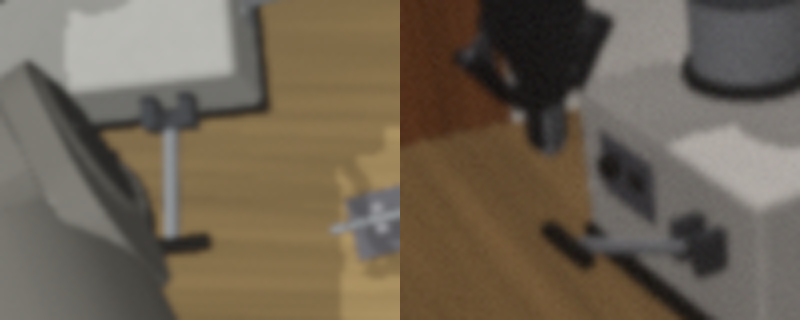

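The top crop shows the bar at about (193,211), with the wrist hiding the hand. In the side crop the closed fingertips are near pixel (187,128), about 9 px above where I expected the TCP. I'll find contact by force.

>>> step_arm([
  [-0.008,0,0.01,0,0,0],
  [-0.008,0,0.02,0,0,0],
  [-0.008,0,0.03,0,0,0],
  [-0.008,0,0.04,0,0,0],
  [-0.008,0,0.05,0,0,0],
])

```text
time: 1.87
eef_pos: [0.423, 0.2473, 0.1474]
eef_rot: [-0.0, 0.607, 0.795, -0.0]
wrist_force: [-0.1, 0.2, 0.0]
opening: 0.0
grasp_force: 0.0
```

>>> step_arm([
  [0,0,0.008,0,0,0],
  [0,0,0.016,0,0,0],
  [0,0,0.024,0,0,0],
  [0,0,0.03,0,0,0],
  [0,0,0.03,0,0,0],
])

```text
time: 2.28
eef_pos: [0.423, 0.2473, 0.1177]
eef_rot: [-0.0, 0.607, 0.795, -0.001]
wrist_force: [0.2, 0.5, 1.3]
opening: 0.0
grasp_force: 0.9
```

```bash
python3 - <<'E'
from h import *
from workcell import r
import cv2
o=r.observe(); print(o["eef_pos"],o["wrist_force"])
print(proj("side",o["eef_pos"]),proj("side",[.249,.627,.198]))
s=r.snapshot("side")["pixels"][100:170,160:260,::-1]
a=cv2.imread("pics/side0raw.png")[40:110,50:150]
cv2.imwrite("pics/z4.png",np.hstack([cv2.resize(i,(400,280),interpolation=cv2.INTER_CUBIC) for i in(s,a)]))
E
```

```text
[0.42295758 0.2472835  0.11769415] [0.18257445 0.47790443 1.28769056]
[192.1932572  160.66900919] [105.25830647 105.35758489]
```

View pics/z4.png

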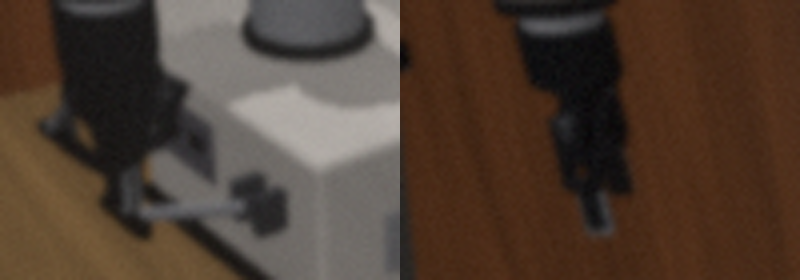

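The left crop shows the fingertips on the bar near pixel (192,152). The lever is already tilted down a little, so I'll keep pressing.

>>> step_arm([
  [0,0,0.01,0,0,0],
  [0,0,0.02,0,0,0],
  [0,0,0.03,0,0,0],
  [0,0,0.04,0,0,0],
  [0,0,0.046,0,0,0],
])

```text
time: 2.75
eef_pos: [0.4232, 0.2475, 0.0716]
eef_rot: [0.0, 0.607, 0.795, -0.0]
wrist_force: [-1.4, 1.7, 3.8]
opening: 0.0003
grasp_force: 1.8
```

>>> step_arm([
  [0,0,0.002,0,0,0],
  [0,0,0.004,0,0,0],
  [0,0,0.005,0,0,0],
  [0,0,0.006,0,0,0],
  [0,0,0.006,0,0,0],
])

```text
time: 3.17
eef_pos: [0.4236, 0.2476, 0.067]
eef_rot: [0.0, 0.607, 0.795, 0.0]
wrist_force: [-1.3, -0.2, 4.5]
opening: -0.0004
grasp_force: 1.9
```

>>> step_arm([
  [0,0,0.001,0,0,0],
  [0,0,0.002,0,0,0],
  [0,0,0.003,0,0,0],
  [0,0,0.004,0,0,0],
  [0,0,0.004,0,0,0],
])

```text
time: 3.58
eef_pos: [0.4238, 0.2476, 0.0628]
eef_rot: [0.0, 0.607, 0.795, 0.0]
wrist_force: [3.0, 1.8, 3.8]
opening: -0.0004
grasp_force: 2.2
```

>>> step_arm([
  [0,0,0.001,0,0,0],
  [0,0,0.002,0,0,0],
  [0,0,0.003,0,0,0],
  [0,0,0.004,0,0,0],
  [0,0,0.004,0,0,0],
])

```text
time: 4.0
eef_pos: [0.4233, 0.2474, 0.0586]
eef_rot: [0.0, 0.607, 0.795, -0.0]
wrist_force: [3.4, 1.2, 4.9]
opening: -0.0
grasp_force: 2.3
```

>>> step_arm([
  [0,0,0.001,0,0,0],
  [0,0,0.002,0,0,0],
  [0,0,0.003,0,0,0],
  [0,0,0.004,0,0,0],
  [0,0,0.004,0,0,0],
])

```text
time: 4.42
eef_pos: [0.4233, 0.2474, 0.0546]
eef_rot: [0.0, 0.607, 0.795, -0.0]
wrist_force: [3.4, 0.7, 5.0]
opening: 0.0002
grasp_force: 2.5
```

>>> step_arm([
  [0,0,0.001,0,0,0],
  [0,0,0.002,0,0,0],
  [0,0,0.003,0,0,0],
  [0,0,0.004,0,0,0],
  [0,0,0.004,0,0,0],
])

```text
time: 4.83
eef_pos: [0.4234, 0.2475, 0.0507]
eef_rot: [0.0, 0.607, 0.795, -0.0]
wrist_force: [3.2, 0.7, 5.7]
opening: -0.0001
grasp_force: 2.7
```

>>> step_arm([
  [0,0,0.001,0,0,0],
  [0,0,0.002,0,0,0],
  [0,0,0.003,0,0,0],
  [0,0,0.004,0,0,0],
  [0,0,0.004,0,0,0],
])

```text
time: 5.25
eef_pos: [0.4235, 0.2475, 0.0468]
eef_rot: [0.0, 0.607, 0.795, 0.0]
wrist_force: [4.2, 1.3, 5.4]
opening: -0.0004
grasp_force: 2.9
```

```bash
python3 - <<'E'
from h import *
from workcell import r
import cv2
o=r.observe(); print(o["eef_pos"],o["wrist_force"],o["ft_torque"])
s=r.snapshot("side")["pixels"][120:190,160:260,::-1]
cv2.imwrite("pics/z5.png",cv2.resize(s,(600,420),interpolation=cv2.INTER_CUBIC))
for z in(.058,.066,.151):print(proj("side",[.424,.2487,z]))
E
```

```text
[0.42346146 0.24749009 0.04677868] [4.17819755 1.26406551 5.41009146] [ 0.19056601 -0.81312496  0.0558751 ]
[194.20565381 175.8697871 ]
[193.96164557 173.84829005]
[191.24172537 151.31499154]
```

View pics/z5.png

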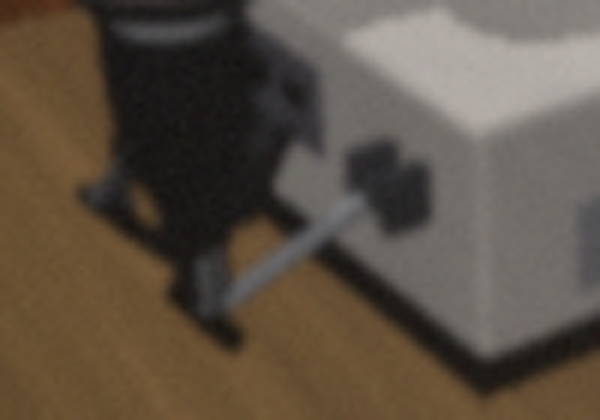

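The bar's centre is at about pixel (194,172) and its stop would be near (194,176), so it isn't down yet. I'll keep pressing.

>>> step_arm([
  [0,0,0.002,0,0,0],
  [0,0,0.004,0,0,0],
  [0,0,0.006,0,0,0],
  [0,0,0.008,0,0,0],
  [0,0,0.008,0,0,0],
])

```text
time: 5.72
eef_pos: [0.4235, 0.2476, 0.0387]
eef_rot: [0.0, 0.607, 0.795, 0.0]
wrist_force: [3.7, 0.9, 6.2]
opening: -0.0001
grasp_force: 3.3
```

>>> step_arm([
  [0,0,0.001,0,0,0],
  [0,0,0.002,0,0,0],
  [0,0,0.003,0,0,0],
  [0,0,0.004,0,0,0],
  [0,0,0.004,0,0,0],
])

```text
time: 6.13
eef_pos: [0.424, 0.2477, 0.035]
eef_rot: [0.0, 0.607, 0.795, 0.001]
wrist_force: [5.3, 1.2, 7.2]
opening: 0.0002
grasp_force: 3.7
```

>>> step_arm([
  [0,0,0.001,0,0,0],
  [0,0,0.002,0,0,0],
  [0,0,0.003,0,0,0],
  [0,0,0.004,0,0,0],
  [0,0,0.004,0,0,0],
])

```text
time: 6.55
eef_pos: [0.4246, 0.248, 0.0318]
eef_rot: [0.0, 0.607, 0.795, 0.001]
wrist_force: [1.1, -2.7, 27.9]
opening: 0.0001
grasp_force: 14.2
```

```bash
python3 - <<'E'
from h import *
from workcell import r
import cv2
o=r.observe(); print(o["eef_pos"],o["wrist_force"],o["ft_torque"])
s=r.snapshot("side")["pixels"][130:190,160:240,::-1]
t=r.snapshot("top")["pixels"][160:220,150:230,::-1]
cv2.imwrite("pics/z6.png",np.hstack([cv2.resize(i,(400,300),interpolation=cv2.INTER_CUBIC) for i in(s,t)]))
E
```

```text
[0.42461934 0.24796437 0.03184801] [ 1.11546885 -2.70196665 27.86394684] [-0.54395258 -0.65345249 -0.01038362]
```

View pics/z6.png

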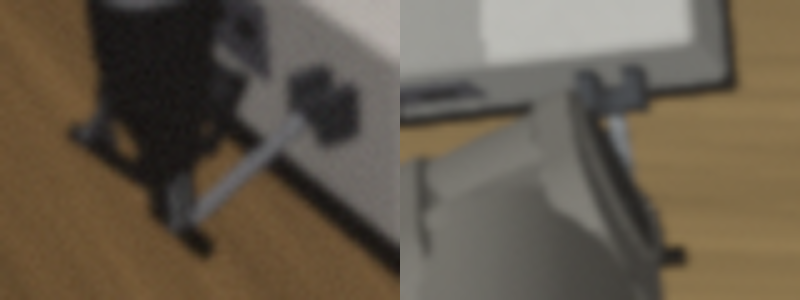

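The force jumped from about 7 to 28 N, and the bar is at its stop position near pixel (196,174). I'll release it now.

>>> step_arm([
  [0,0,-0.01,0,0,0],
  [0,0,-0.025,0,0,0],
  [0,0,-0.04,0,0,0],
  [0,0,-0.055,0,0,0],
  [0,0,-0.07,0,0,0],
])

```text
time: 7.07
eef_pos: [0.4224, 0.2469, 0.1011]
eef_rot: [-0.0, 0.607, 0.795, -0.001]
wrist_force: [2.0, 0.2, 2.4]
opening: 0.0004
grasp_force: 0.9
```

>>> step_arm([
  [0,0,-0.015,0,0,0],
  [0,0,-0.03,0,0,0],
  [0,0,-0.05,0,0,0],
  [0,0,-0.07,0,0,0],
  [0,0,-0.09,0,0,0],
])

```text
time: 7.48
eef_pos: [0.4222, 0.2468, 0.1911]
eef_rot: [-0.0, 0.607, 0.795, -0.001]
wrist_force: [0.2, -0.1, -0.1]
opening: 0.0
grasp_force: 0.0
```

```bash
python3 - <<'E'
from h import *
from workcell import r
o=r.observe(); print(o["eef_pos"],o["wrist_force"])
c=np.array([.492,-.039]);goal(o,[*c,.18],rod(105))
for s in(1,-1):
  for z in(.198,.211,.24):print(s,z,proj("side",[.249+s*.0157,.627+s*.0395,z]),proj("top",[.249+s*.0157,.627+s*.0395,z]))
E
```

```text
[0.42215138 0.24681255 0.19106963] [ 0.2230959  -0.08438958 -0.13045526]
shift [-294.1   -8.1   11.4] turn [-0.14  0.06  0.31]
1 0.198 [107.48268207 100.71625569] [ 57.37660839 257.86145544]
1 0.211 [106.61699     97.33104109] [ 55.00705804 258.07959542]
1 0.24 [104.64861721  89.63388802] [ 49.52474102 258.58429561]
-1 0.198 [102.91638375 110.2441851 ] [ 81.20428518 268.35031752]
-1 0.211 [101.97635314 106.73803553] [ 79.09151151 268.68772511]
-1 0.24 [99.83677382 98.75777929] [ 74.2023985  269.46851097]
```

The lever has followed the hand up. Both views put the real fingertips about 33 mm behind the reported TCP, so I'll allow for that and check at the gauge.

>>> step_arm([
  [-0.035,0,0,0,0,0],
  [-0.07,-0.002,0,0,0,0],
  [-0.105,-0.003,0,0,0,0],
  [-0.14,-0.004,0,0,0,0.2],
  [-0.175,-0.005,0,0,0,0.3],
], hand=0.8)

```text
time: 7.9
eef_pos: [0.4636, 0.0757, 0.1904]
eef_rot: [-0.001, 0.609, 0.793, -0.001]
wrist_force: [1.7, 0.1, 0.4]
opening: 0.0602
grasp_force: 0.0
```

>>> step_arm([
  [-0.03,0,0.01,0,0,0],
  [-0.06,-0.001,0.03,0,0,0],
  [-0.09,-0.002,0.05,0,0,0],
  [-0.119,-0.003,0.07,0,0,0],
  [-0.119,-0.003,0.091,0,0,0],
])

```text
time: 8.32
eef_pos: [0.4921, -0.0435, 0.0989]
eef_rot: [0.0, 0.611, 0.792, -0.001]
wrist_force: [-0.1, 0.6, 0.3]
opening: 0.0685
grasp_force: 0.0
```

>>> step_arm([
  [0,0,0.01,0,0,0],
  [0,0,0.02,0,0,0],
  [0,0,0.03,0,0,0],
  [0,0,0.04,0,0,0],
  [0,0,0.04,0,0,0],
])

```text
time: 8.73
eef_pos: [0.4918, -0.0374, 0.0585]
eef_rot: [-0.001, 0.608, 0.794, -0.001]
wrist_force: [-0.4, 0.0, -0.2]
opening: 0.0682
grasp_force: 0.0
```

```bash
python3 - <<'E'
from h import *
from workcell import r
import cv2
o=r.observe(); print(o["eef_pos"],o["wrist_force"],o["opening"])
s=r.snapshot("side")["pixels"][150:260,190:310,::-1]
t=r.snapshot("top")["pixels"][125:235,215:335,::-1]
cv2.imwrite("pics/z7.png",np.hstack([cv2.resize(i,(400,367),interpolation=cv2.INTER_CUBIC) for i in(s,t)]))
goal(o,[.492,-.039,-.008],rod(105))
E
```

```text
[ 0.49177667 -0.0374403   0.05850065] [-0.3509114   0.00384313 -0.15758271] 0.0681646005639267
shift [-1.6 -0.1 66.5] turn [-0.1  -0.03  0.08]
```

View pics/z7.png

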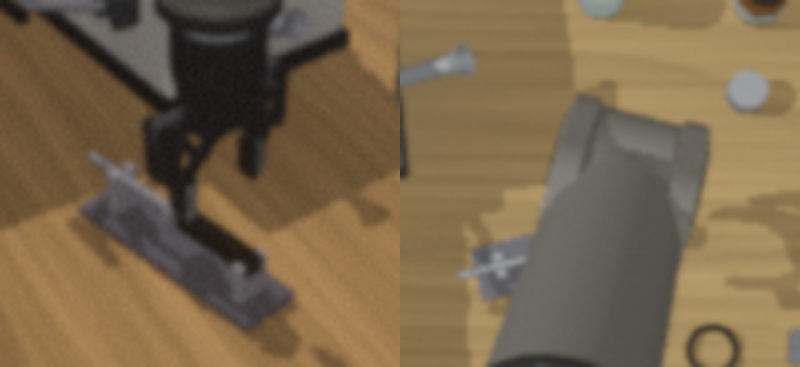

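The side crop shows the fingertips straddling the handle, near pixels (245,216) and (265,202.5), and still above it. The hand is hidden from above. I'll fit the hand offset from this.

```bash
python3 - <<'E'
from h import *
c=np.array([.4918,-.0374,.0585]); y=np.array([.966,.259,0]); h=.034
f=lambda d:np.r_[proj("side",c+d-y*h)-[245,216],proj("side",c+d+y*h)-[265,202.5]]
s=least_squares(f,[0,0,.03]);print(s.x,s.fun)
for dz in(0,.035,.045):print(dz,f([0,0,dz]))
# gauge in side view: handle ends predicted by (.492,-.039,105deg)
for p in(.171,.051,.045,-.045):
  g=[.492+p*-.259,-.039+p*.966]; print(p,proj("side",[*g,.045]),proj("side",[*g,.055]),proj("top",[*g,.045]))
E
```

```text
[-0.05262924 -0.09706266  0.12545169] [-0.24408319 -0.39417293  0.25518125  0.41209533]
0 [ 0.7969327   8.35190574 -1.95462997 10.8267752 ]
0.035 [ 0.60950934 -1.31131216 -1.77967458  1.29811049]
0.045 [ 0.55447711 -4.14867726 -1.72835537 -1.49690813]
0.171 [216.50171702 196.53091115] [216.29762147 193.96016069] [233.24853347 206.80113526]
0.051 [242.72785599 214.35203608] [242.66034691 211.71762551] [265.26417766 198.70808748]
0.045 [244.12752734 215.3031375 ] [244.0678165  212.66567209] [266.86223289 198.30412443]
-0.045 [266.25503658 230.3391711 ] [266.32546222 227.65802793] [290.80198674 192.25253382]
```

>>> step_arm([
  [-0.001,0,0.01,0,0,0],
  [-0.001,0,0.02,0,0,0],
  [-0.001,0,0.03,0,0,0],
  [-0.001,0,0.04,0,0,0],
  [-0.001,0,0.045,0,0,0],
])

```text
time: 9.25
eef_pos: [0.4921, -0.0394, 0.0132]
eef_rot: [-0.001, 0.609, 0.793, -0.001]
wrist_force: [-0.1, 0.8, -0.6]
opening: 0.0686
grasp_force: 0.0
```

>>> step_arm([
  [0,0,0.005,0,0,0],
  [0,0,0.01,0,0,0],
  [0,0,0.015,0,0,0],
  [0,0,0.019,0,0,0],
  [0,0,0.019,0,0,0],
])

```text
time: 9.67
eef_pos: [0.4925, -0.0394, -0.0048]
eef_rot: [-0.0, 0.609, 0.793, -0.0]
wrist_force: [-0.8, -0.6, 0.1]
opening: 0.0681
grasp_force: 0.0
```

>>> step_arm([
  [0,0,0,0,0,0],
  [0,0,0,0,0,0],
  [0,0,0,0,0,0],
  [0,0,0,0,0,0],
  [0,0,0,0,0,0],
], hand=0, force=60)

```text
time: 10.08
eef_pos: [0.493, -0.0393, -0.0038]
eef_rot: [0.0, 0.609, 0.793, 0.0]
wrist_force: [-2.6, -0.5, 7.6]
opening: 0.0153
grasp_force: 58.3
```

>>> step_arm([
  [0,0,0,0,0,0],
  [0,0,0,0,0,0],
  [0,0,0,0,0,0],
  [0,0,0,0,0,0],
  [0,0,0,0,0,0],
])

```text
time: 10.5
eef_pos: [0.493, -0.0393, -0.0038]
eef_rot: [0.0, 0.609, 0.793, 0.0]
wrist_force: [-2.4, 1.1, 7.9]
opening: 0.0151
grasp_force: 58.3
```

>>> step_arm([
  [0,0,-0.004,0,0,0],
  [0,0,-0.01,0,0,0],
  [0,0,-0.02,0,0,0],
  [0,0,-0.035,0,0,0],
  [0,0,-0.05,0,0,0],
], force=90)

```text
time: 10.92
eef_pos: [0.4924, -0.0396, 0.0469]
eef_rot: [-0.0, 0.609, 0.793, -0.0]
wrist_force: [0.7, 0.6, -1.3]
opening: 0.0146
grasp_force: 88.1
```

>>> step_arm([
  [0,0,-0.03,0,0,0],
  [0,0,-0.06,0,0,0],
  [0,0,-0.09,0,0,0],
  [0,0,-0.11,0,0,0],
  [0,0,-0.12,0,0,0],
])

```text
time: 11.33
eef_pos: [0.4936, -0.0395, 0.169]
eef_rot: [0.001, 0.609, 0.793, 0.001]
wrist_force: [1.0, 0.4, -1.3]
opening: 0.0146
grasp_force: 88.1
```

>>> step_arm([
  [0,0,0,0,0,0],
  [0,0,0,0,0,0],
  [0,0,0,0,0,0],
  [0,0,0,0,0,0],
  [0,0,0,0,0,0],
])

```text
time: 11.75
eef_pos: [0.4922, -0.0395, 0.1648]
eef_rot: [-0.001, 0.609, 0.793, -0.001]
wrist_force: [-0.6, 0.5, -1.3]
opening: 0.0144
grasp_force: 88.1
```

```bash
python3 - <<'E'
from h import *
from workcell import r
import cv2
o=r.observe(); print(o["joint_positions"],o["eef_pos"],o["eef_rot"],o["wrist_force"],o["ft_torque"])
s=r.snapshot("side")["pixels"][110:210,190:290,::-1]
t=r.snapshot("top")["pixels"][150:250,205:305,::-1]
cv2.imwrite("pics/z8.png",np.hstack([cv2.resize(i,(400,400),interpolation=cv2.INTER_CUBIC) for i in(s,t)]))
for i in(.171,.051,-.045):
  p=o["eef_pos"]+[0,0,.0488]+i*np.array([-.259,.966,0]); print(p,proj("side",p),proj("top",p))
E
```

```text
[-0.62628809  0.1889694   0.65422041  2.06805535 -0.14201546  0.92972459
  0.36623357] [ 0.49217623 -0.0395472   0.16476128] [-5.15586830e-04  6.08906863e-01  7.93241014e-01 -9.27578973e-04] [-0.61053691  0.53666169 -1.30228158] [0.00943968 0.0162156  0.03722357]
[0.44788723 0.1256388  0.21356128] [212.87797687 149.23973113] [228.32338865 202.20338686]
[0.47896723 0.0097188  0.21356128] [241.63184853 165.60624703] [264.9429331  192.95738665]
[ 0.50383123 -0.0830172   0.21356128] [267.74077921 180.46727982] [294.14087436 185.58525314]
```

View pics/z8.png

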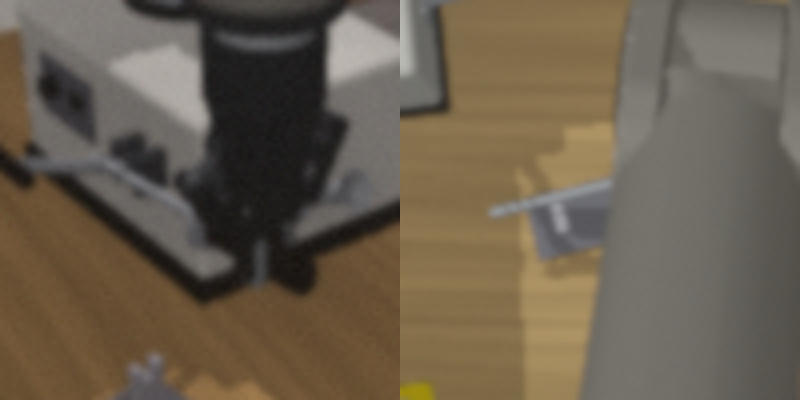

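The side crop shows the gauge held level with its tip near (213,149). The top crop has the tip near (227.5,203), within 1 px of prediction, and the rest is now empty. Next I'll work out the pre-insert pose.

```bash
cat >> h.py <<'E'
MOUTH=np.array([.6675,.119,.125]); AZ=97.6; OFF=.0488
def gpose(o,origin,az,pitch):
    "goal with gauge origin at origin; OFF = gauge origin behind TCP"
    rt=rod(az,pitch); goal(o,np.array(origin)+rt.apply([0,0,OFF]),rt)
def ins(o,d,mouth=MOUTH,az=AZ,pitch=30):
    "collar face d m out of the mouth"
    u=-rod(az,pitch).apply([1,0,0]); gpose(o,mouth+u*(.051+d),az,pitch)
def gstate(o):
    T=q(o["eef_rot"]); g=o["eef_pos"]-T.apply([0,0,OFF]); x=T.apply([1,0,0])
    print("origin",g.round(4),"collar",(g+.051*x).round(4),"tip",(g+.171*x).round(4),"az,dip",np.degrees([np.arctan2(x[1],x[0]),-np.arcsin(x[2])]).round(2),"F",o["wrist_force"].round(1),"J",o["joint_positions"].round(2))
E
python3 - <<'E'
from h import *
from workcell import r
b=onz("top",213,149,.073);print(b, onz("top",234.6,143,.125)-b, "beaker",onz("top",275,115,.09))
o=r.observe();gstate(o);ins(o,.165)
E
```

```text
[0.65511232 0.20262689 0.073     ] [ 0.009487   -0.08329033  0.052     ] beaker [ 0.7796724  -0.02131013  0.09      ]
origin [ 0.4925 -0.0395  0.2139] collar [0.4793 0.0098 0.2139] tip [0.4483 0.1257 0.2139] az,dip [1.0498e+02 2.0000e-02] F [-0.2  0.8 -1.1] J [-0.63  0.19  0.65  2.07 -0.14  0.93  0.37]
shift [-101.8  182.9  -25.8] turn [  1.85 -29.94   7.23]
```

>>> step_arm([
  [-0.012,0.022,-0.006,0.4,-6,1.4],
  [-0.024,0.044,-0.012,0.7,-12,2.9],
  [-0.036,0.066,-0.018,1.1,-18,4.3],
  [-0.048,0.088,-0.022,1.5,-24,5.8],
  [-0.06,0.11,-0.026,1.85,-29.94,7.23],
])

```text
time: 12.27
eef_pos: [0.6162, -0.0683, 0.1927]
eef_rot: [0.197, 0.636, 0.726, -0.17]
wrist_force: [0.5, -0.4, -1.8]
opening: 0.0142
grasp_force: 88.2
```

```bash
python3 - <<'E'
from h import *
from workcell import r
o=r.observe();gstate(o);ins(o,.165)
E
```

```text
origin [ 0.6128 -0.044   0.2348] collar [ 6.071e-01 -3.000e-04  2.091e-01] tip [0.5936 0.1025 0.1487] az,dip [97.48 30.23] F [ 0.5 -0.4 -1.8] J [-0.88  0.46  0.77  1.86  0.26  0.97 -0.19]
shift [-27.   75.6  18.3] turn [ 0.2   0.23 -0.1 ]
```

>>> step_arm([
  [-0.007,0.019,0.005,0.1,0.1,0],
  [-0.014,0.038,0.009,0.2,0.2,-0.1],
  [-0.02,0.057,0.014,0.2,0.2,-0.1],
  [-0.027,0.075,0.018,0.2,0.2,-0.1],
  [-0.027,0.075,0.018,0.2,0.2,-0.1],
])

```text
time: 12.68
eef_pos: [0.6955, -0.0923, 0.1892]
eef_rot: [0.193, 0.636, 0.727, -0.171]
wrist_force: [-1.4, -0.1, -1.6]
opening: 0.0143
grasp_force: 88.3
```

>>> step_arm([
  [0,0,0,0,0,0],
  [0,0,0,0,0,0],
  [0,0,0,0,0,0],
  [0,0,0,0,0,0],
  [0,0,0,0,0,0],
])

```text
time: 13.1
eef_pos: [0.6929, -0.0905, 0.1899]
eef_rot: [0.192, 0.636, 0.728, -0.17]
wrist_force: [0.2, 0.1, -1.1]
opening: 0.0145
grasp_force: 88.3
```

```bash
python3 - <<'E'
from h import *
from workcell import r
import cv2
o=r.observe();gstate(o);ins(o,.165);ins(o,.115)
for n in("top","side"):
    cv2.imwrite(f"pics/{n}9raw.png",r.snapshot(n)["pixels"][:,:,::-1])
    T=q(o["eef_rot"]); g=o["eef_pos"]-T.apply([0,0,OFF]); x=T.apply([1,0,0])
    print(n,proj(n,g+.171*x),proj(n,g+.051*x),proj(n,MOUTH))
# ascii look round the tip/mouth, top: gray difference to first picture
a=cv2.imread("pics/top0raw.png",0).astype(int);b=cv2.imread("pics/top9raw.png",0).astype(int)
print(b[132:162,210:262:1].__floordiv__(10).__str__() if 0 else "\n".join(" ".join(f"{v//10:2d}" for v in row) for row in b[134:158,212:262]))
E
```

```text
origin [ 0.6898 -0.0665  0.2323] collar [ 0.6839 -0.0226  0.207 ] tip [0.6699 0.0806 0.1474] az,dip [97.71 29.75] F [ 0.2  0.1 -1.1] J [-0.73  0.58  0.72  1.69  0.18  0.99 -0.07]
shift [-0.8  2.5 -0.5] turn [-0.1  -0.25  0.1 ]
shift [49.2  2.6 -0.3] turn [-0.1  -0.25  0.1 ]
top [245.2773266  139.93287823] [275.70223062 131.24547888] [234.71696076 142.19341733]
side [286.11487583 156.74399651] [311.50808643 153.8836762 ] [278.55543562 157.53375093]
11 11 11 11 11 11 11 11 11 10 10 10 10 10 10  9  9  9  9  9  9  9  9  8  8  8  8  8  8  8  8  7  8  9 11 11 12 12 12 12 11 12 11 11 11 11 12 12 12 13
11 11 11 11 11 11 11 11 11 11 10 10 10 10 10  9  9  9  9  9  9  9  9  8  8  8  8  8  8  8  8  7  8 10 11 11 11 12 11 11 11 11 12 12 12 12 13 13 14 15
11 11 11 11 11 11 11 11 11 10 10 10 10 10 10  9  9  9  9  9  9  9  9  8  8  8  8  8  8  8  7  7  8 10 11 12 12 12 12 12 12 12 13 13 14 14 15 15 15 15
11 11 11 11 11 11 11 11 10 10 10 10 10 10 10  9  9  9  9  9  9  9  9  8  8  8  8  8  8  8  7  7  9 11 12 12 12 12 12 13 12 13 15 15 15 15 15 14 14 13
11 11 11 11 11 11 11 11 10 10 10 10 10 10  9  9 
[... 2251 characters left out ...]
9  9  8  8  8  8  8  8  8  8  7  7  8 10 11 11 11 11 11 11 12 12 12 12 12 12 12 12 12 12 12 12 12 12
11 11 11 10 10 10 10 10 10 10  9  9  9  9  9  9  9  9  9  8  8  8  8  8  8  8  7  7  9 10 11 11 11 11 11 12 12 12 12 12 12 12 12 12 12 12 12 12 12 12
11 11 11 10 10 10 10 10 10  9  9  9  9  9  9  9  9  9  9  8  8  8  8  8  8  8  7  8  9 11 11 12 12 12 12 12 12 12 12 12 12 12 12 12 12 12 12 12 12 12
11 11 11 10 10 10 10 10 10  9  9  9  9  9  9  9  9  9  8  8  8  8  8  8  8  7  7  8 10 11 12 12 12 12 12 12 12 12 12 12 12 12 12 12 12 12 12 12 12 12
11 11 10 10 10 10 10 10 10  9  9  9  9  9  9  9  9  8  8  8  8  8  8  8  8  7  7  8 10 11 11 12 12 12 12 12 12 12 12 12 12 12 12 12 12 12 12 12 12 12
```

The rod's bright line in the top pixels runs from about (246,140) to (260,135.5), which matches the prediction, so I'll start the insertion.

>>> step_arm([
  [0.01,0.002,0,-0.1,-0.2,0.1],
  [0.02,0.003,0,-0.1,-0.25,0.1],
  [0.03,0.003,0,-0.1,-0.25,0.1],
  [0.04,0.003,0,-0.1,-0.25,0.1],
  [0.049,0.003,0,-0.1,-0.25,0.1],
])

```text
time: 13.62
eef_pos: [0.6902, -0.0467, 0.1645]
eef_rot: [0.195, 0.636, 0.727, -0.171]
wrist_force: [0.0, 0.6, -0.6]
opening: 0.0144
grasp_force: 88.3
```

>>> step_arm([
  [0.002,0,0,0,0,0],
  [0.004,0,0,0,0,0],
  [0.006,0,0,0,0,0],
  [0.008,0,0,0,0,0],
  [0.01,0,0,0,0,0],
])

```text
time: 14.03
eef_pos: [0.6894, -0.0402, 0.1606]
eef_rot: [0.195, 0.637, 0.726, -0.171]
wrist_force: [-0.7, 0.2, -0.6]
opening: 0.0144
grasp_force: 88.3
```

```bash
python3 - <<'E'
from h import *
from workcell import r
o=r.observe();gstate(o);ins(o,.105); T=q(o["eef_rot"]); print("tool F",T.inv().apply(o["wrist_force"]).round(1),"M",T.inv().apply(o["ft_torque"]).round(2))
E
```

```text
origin [ 0.6862 -0.016   0.2029] collar [0.6804 0.0278 0.1774] tip [0.6668 0.1308 0.1173] az,dip [97.52 30.03] F [-0.7  0.2 -0.6] J [-0.79  0.62  0.7   1.7   0.17  0.98 -0.15]
shift [ 1.  -0.7 -0.7] turn [-0.02  0.03 -0.07]
tool F [ 0.6 -0.7  0.4] M [ 0.04  0.66 -0.03]
```

>>> step_arm([
  [0.003,0,0,0,0,0],
  [0.006,0,0,0,0,0],
  [0.009,0,0,0,0,0],
  [0.012,0,0,0,0,0],
  [0.012,0,0,0,0,0],
])

```text
time: 14.45
eef_pos: [0.6879, -0.0287, 0.154]
eef_rot: [0.195, 0.636, 0.727, -0.171]
wrist_force: [0.8, -0.9, -1.0]
opening: 0.0143
grasp_force: 88.3
```

```bash
cat > f.py <<'E'
from h import *
from workcell import r
o=r.observe();gstate(o); T=q(o["eef_rot"]); print("tool F",T.inv().apply(o["wrist_force"]).round(1),"M",T.inv().apply(o["ft_torque"]).round(2))
E
python3 f.py
```

```text
origin [ 0.6847 -0.0045  0.1962] collar [0.6788 0.0392 0.1707] tip [0.665  0.1422 0.1107] az,dip [97.63 30.02] F [ 0.8 -0.9 -1. ] J [-0.81  0.63  0.7   1.7   0.16  0.98 -0.16]
tool F [-0.3  0.7  1.4] M [-0.01  0.67  0.02]
```

>>> step_arm([
  [0.004,0,0,0,0,0],
  [0.008,0,0,0,0,0],
  [0.012,0,0,0,0,0],
  [0.016,0,0,0,0,0],
  [0.016,0,0,0,0,0],
])

```text
time: 14.87
eef_pos: [0.686, -0.0146, 0.1458]
eef_rot: [0.195, 0.636, 0.727, -0.171]
wrist_force: [0.1, 0.6, -1.5]
opening: 0.0145
grasp_force: 88.3
```

```bash
python3 f.py
```

```text
origin [0.6828 0.0096 0.188 ] collar [0.6769 0.0533 0.1625] tip [0.6631 0.1563 0.1025] az,dip [97.66 30.02] F [ 0.1  0.6 -1.5] J [-0.82  0.64  0.69  1.7   0.16  0.98 -0.18]
tool F [1.2 0.2 1. ] M [-0.02  0.64 -0.  ]
```

>>> step_arm([
  [0.005,0,0,0,0,0],
  [0.01,0,0,0,0,0],
  [0.015,0,0,0,0,0],
  [0.02,0,0,0,0,0],
  [0.02,0,0,0,0,0],
])

```text
time: 15.28
eef_pos: [0.6837, 0.0028, 0.1356]
eef_rot: [0.195, 0.636, 0.727, -0.171]
wrist_force: [0.2, -0.5, -1.2]
opening: 0.0143
grasp_force: 88.3
```

```bash
python3 f.py
```

```text
origin [0.6805 0.027  0.1779] collar [0.6746 0.0707 0.1524] tip [0.6607 0.1737 0.0923] az,dip [97.67 30.01] F [ 0.2 -0.5 -1.2] J [-0.84  0.65  0.69  1.7   0.15  0.98 -0.2 ]
tool F [0.1 0.2 1.3] M [-0.06  0.64 -0.05]
```

```bash
python3 - <<'E'
from h import *
from workcell import r
import cv2
a=cv2.imread("pics/side0raw.png",0).astype(int);b=cv2.cvtColor(r.snapshot("side")["pixels"],cv2.COLOR_RGB2GRAY).astype(int)
o=r.observe();T=q(o["eef_rot"]); g=o["eef_pos"]-T.apply([0,0,OFF]); x=T.apply([1,0,0])
for k in(.171,.12,.051):print(proj("side",g+k*x))
for im in(a,b):
  print("\n".join(f"{146+i} "+" ".join(f"{v//5:2d}" for v in row) for i,row in enumerate(im[146:172,256:300])));print()
E
```

```text
[267.88217636 159.00115181]
[276.57219788 157.95787645]
[289.40380134 156.41738594]
146 20 20 20 20 20 21 21 20 21 20 20 21 21 21 21 21 21 21 22 22 22 22 21 21 22 22 22 22 22 21 22 22 22 22 22 22 22 22 22 22 23 23 23 24
147 21 20 21 21 21 21 20 21 20 21 20 21 20 20 21 21 21 21 21 21 22 21 21 22 22 22 22 22 21 22 22 22 22 22 22 22 22 22 23 23 23 22 22 23
148 21 20 21 20 20 21 21 20 20 21 20 21 20 21 21 21 21 21 21 21 21 22 22 21 22 22 22 21 22 21 21 22 22 21 22 22 22 22 23 23 23 22 23 22
149 20 20 20 20 20 21 20 20 20 20 19 20 20 20 21 21 21 21 21 21 21 21 21 21 21 21 22 22 22 22 21 22 22 22 22 22 22 22 23 24 23 23 23 23
150 20 21 20 20 20 20 20 19 19 18 18 18 19 20 21 21 21 21 22 21 22 21 21 21 21 22 21 22 22 22 22 22 22 22 22 22 23 22 24 24 24 23 23 23
151 20 21 20 19 19 19 19 18 17 17 17 18 19 20 20 20 21 21 21 21 21 21 20 21 21 21 21 22 21 22 22 22 21 21 22 22 22 23 24 24 24 24 23 23
152 20 20 19 19 18 17 17 17 16 16 16 17 19 20 21 20 21 21 21 20 19 19 19 19 20 21 21 22 22 22 21 22 21 21 21 22 22 23 24 25 24 25 24 24
153 20 19 18 17 16 15 15 16 16 15 16 18 19 20 20 20 20 20 20 19 
[... 5356 characters left out ...]
17 18 18 20 22 24 25
167 19 18 17 18 18 19 19 20 20 20 20 19 19 17 15 13 10  9  7  6  5  5  5  5  5  6  6  7  8 11 13 15 17 17 17 17 18 18 18 18 19 21 23 25
168 20 19 19 19 19 20 21 20 20 19 18 17 14 12 11  8  7  5  5  5  5  5  5  6  7  9 10 11 13 15 16 18 18 18 18 18 18 18 18 17 18 20 23 25
169 21 21 20 20 20 20 20 19 17 15 14 11  9  7  6  5  5  5  5  5  5  6  7  9 10 13 14 15 16 17 18 18 18 18 18 18 18 18 18 18 18 18 21 23
170 21 21 20 21 19 19 16 15 13 10  8  7  6  5  5  5  5  5  5  6  7  9 10 12 14 15 17 17 17 17 17 18 18 18 18 18 18 17 18 17 18 18 18 21
171 21 20 19 18 15 14 12 10  8  6  6  5  6  5  5  4  6  7  8  9 11 12 14 15 16 17 17 18 18 17 18 18 17 18 19 18 18 18 18 18 18 18 18 19
```

The tube's pixels are unchanged and the shaft ends at the mouth, so the rod is inside. I'll carry on.

>>> step_arm([
  [0.005,0,0,0,0,0],
  [0.01,0,0,0,0,0],
  [0.015,0,0,0,0,0],
  [0.02,0,0,0,0,0],
  [0.02,0,0,0,0,0],
])

```text
time: 15.75
eef_pos: [0.6814, 0.02, 0.1256]
eef_rot: [0.195, 0.636, 0.727, -0.171]
wrist_force: [-1.0, 0.4, -0.7]
opening: 0.0144
grasp_force: 88.3
```

>>> step_arm([
  [0.005,0,0,0,0,0],
  [0.01,0,0,0,0,0],
  [0.015,0,0,0,0,0],
  [0.02,0,0,0,0,0],
  [0.02,0,0,0,0,0],
])

```text
time: 16.17
eef_pos: [0.6791, 0.0371, 0.1156]
eef_rot: [0.195, 0.636, 0.727, -0.171]
wrist_force: [1.1, -0.5, -1.9]
opening: 0.0144
grasp_force: 88.3
```

```bash
python3 f.py
```

```text
origin [0.6759 0.0613 0.1579] collar [0.67   0.105  0.1324] tip [0.6561 0.208  0.0723] az,dip [97.67 30.01] F [ 1.1 -0.5 -1.9] J [-0.88  0.68  0.67  1.7   0.13  0.98 -0.25]
tool F [0.4 1.1 2. ] M [-0.05  0.66 -0.01]
```

Next, about 15 mm more, in small steps until the stop.

>>> step_arm([
  [0.003,0,0,0,0,0],
  [0.006,0,0,0,0,0],
  [0.008,0,0,0,0,0],
  [0.01,0,0,0,0,0],
  [0.01,0,0,0,0,0],
])

```text
time: 16.58
eef_pos: [0.6781, 0.0447, 0.1112]
eef_rot: [0.195, 0.636, 0.727, -0.171]
wrist_force: [0.9, 0.6, -0.6]
opening: 0.0143
grasp_force: 88.3
```

>>> step_arm([
  [0.001,0,0,0,0,0],
  [0.002,0,0,0,0,0],
  [0.003,0,0,0,0,0],
  [0.004,0,0,0,0,0],
  [0.004,0,0,0,0,0],
])

```text
time: 17.0
eef_pos: [0.6777, 0.0479, 0.1093]
eef_rot: [0.195, 0.636, 0.727, -0.171]
wrist_force: [-0.3, 0.6, 0.1]
opening: 0.0149
grasp_force: 88.3
```

```bash
python3 f.py
```

```text
origin [0.6745 0.0721 0.1515] collar [0.6687 0.1159 0.126 ] tip [0.6549 0.2189 0.066 ] az,dip [97.59 30.02] F [-0.3  0.6  0.1] J [-0.89  0.69  0.67  1.7   0.13  0.98 -0.27]
tool F [ 0.4 -0.2 -0.4] M [ 0.03  0.62 -0.05]
```

>>> step_arm([
  [0.001,0,0,0,0,0],
  [0.002,0,0,0,0,0],
  [0.003,0,0,0,0,0],
  [0.003,0,0,0,0,0],
  [0.003,0,0,0,0,0],
])

```text
time: 17.42
eef_pos: [0.6775, 0.0488, 0.1086]
eef_rot: [0.195, 0.637, 0.726, -0.171]
wrist_force: [-0.1, -6.8, 4.5]
opening: 0.0146
grasp_force: 88.7
```

>>> step_arm([
  [0.001,0,0,0,0,0],
  [0.002,0,0,0,0,0],
  [0.002,0,0,0,0,0],
  [0.002,0,0,0,0,0],
  [0.002,0,0,0,0,0],
])

```text
time: 17.83
eef_pos: [0.6774, 0.0488, 0.1085]
eef_rot: [0.196, 0.637, 0.725, -0.172]
wrist_force: [-1.0, -12.1, 12.2]
opening: 0.0149
grasp_force: 89.2
```

```bash
python3 f.py
```

```text
origin [0.6743 0.0731 0.1507] collar [0.6686 0.1168 0.1251] tip [0.6552 0.2197 0.0647] az,dip [97.4  30.21] F [ -1.  -12.1  12.2] J [-0.89  0.7   0.67  1.7   0.13  0.98 -0.27]
tool F [-16.4  -2.6  -4.6] M [ 0.5  -2.44 -0.04]
```

The axial force has risen to 16 N and the collar is at (0.669, 0.117, 0.125), within about 2.5 mm of the mouth, so it is seated. I'll draw the rod out along the axis.

>>> step_arm([
  [-0.004,0,0,0,0,0],
  [-0.012,0,0,0,0,0],
  [-0.022,0,0,0,0,0],
  [-0.034,0,0,0,0,0],
  [-0.046,0,0,0,0,0],
])

```text
time: 18.25
eef_pos: [0.6825, 0.0113, 0.1306]
eef_rot: [0.195, 0.636, 0.726, -0.171]
wrist_force: [0.7, 0.5, -0.2]
opening: 0.0145
grasp_force: 88.3
```

>>> step_arm([
  [-0.012,0,0,0,0,0],
  [-0.024,0,0,0,0,0],
  [-0.036,0,0,0,0,0],
  [-0.048,0,0,0,0,0],
  [-0.06,0,0,0,0,0],
])

```text
time: 18.67
eef_pos: [0.6894, -0.0402, 0.1607]
eef_rot: [0.195, 0.636, 0.726, -0.171]
wrist_force: [0.5, 0.2, -1.7]
opening: 0.0146
grasp_force: 88.3
```

>>> step_arm([
  [-0.014,0,0,0,0,0],
  [-0.028,0,0,0,0,0],
  [-0.042,0,0,0,0,0],
  [-0.056,0,0,0,0,0],
  [-0.07,0,0,0,0,0],
])

```text
time: 19.08
eef_pos: [0.6974, -0.1004, 0.1958]
eef_rot: [0.195, 0.636, 0.727, -0.171]
wrist_force: [0.0, 0.1, -1.4]
opening: 0.0145
grasp_force: 88.3
```

```bash
python3 f.py; python3 - <<'E'
from h import *
from workcell import r
o=r.observe()
pad=np.array([.5535,-.338]); 
for az in(100,130,150): 
  d=np.array([np.cos(np.radians(az)),np.sin(np.radians(az))]); g=pad-.171*d; print(az,g); gpose(o,[*g,.12],az,0)
E
```

```text
origin [ 0.6941 -0.0762  0.238 ] collar [ 0.6883 -0.0325  0.2125] tip [0.6747 0.0705 0.1524] az,dip [97.56 30.03] F [ 0.   0.1 -1.4] J [-0.72  0.57  0.72  1.68  0.19  0.99 -0.06]
tool F [0.8 0.1 1.1] M [ 0.    0.63 -0.03]
100 [ 0.58319384 -0.50640213]
shift [-273.1 -166.6  301.8] turn [-0.64 30.03 -2.38]
130 [ 0.66341668 -0.4689936 ]
shift [-250.1  -82.1  288.5] turn [ -8.5   29.22 -31.69]
150 [ 0.70159034 -0.4235    ]
shift [-215.4  -38.3  268.4] turn [-13.74  27.88 -51.2 ]
```

The rod is fully out. For the final pose I'll use tip azimuth 40°, which keeps the handle over clear bench, and I'll travel high.

```bash
cat >> h.py <<'E'
def fin(o,z,az=40,pad=(.5535,-.338)):
    d=np.array([np.cos(np.radians(az)),np.sin(np.radians(az))]); gpose(o,[*(np.array(pad)-.171*d),z],az,0)
E
python3 - <<'E'
from h import *
from workcell import r
o=r.observe(); fin(o,.22); gpose(o,[.62,-.20,.235],80,0)
E
```

```text
shift [-254.6 -318.2  175.6] turn [15.07 27.44 56.19]
shift [-71.8 -89.8  52.6] turn [ 4.6  29.79 17.16]
```

>>> step_arm([
  [-0.014,-0.018,0.01,0.9,6,3.4],
  [-0.029,-0.036,0.021,1.8,12,6.9],
  [-0.043,-0.054,0.032,2.8,18,10.3],
  [-0.057,-0.072,0.042,3.7,24,13.7],
  [-0.072,-0.09,0.053,4.6,29.8,17.2],
])

```text
time: 19.5
eef_pos: [0.6199, -0.2003, 0.1869]
eef_rot: [-0.001, 0.767, 0.642, 0.003]
wrist_force: [0.6, -0.5, -2.0]
opening: 0.0145
grasp_force: 88.2
```

```bash
python3 f.py; python3 -c "
from h import *
from workcell import r
fin(r.observe(),.22)"
```

```text
origin [ 0.6197 -0.2006  0.2357] collar [ 0.6287 -0.1504  0.236 ] tip [ 0.6498 -0.0322  0.2366] az,dip [79.86 -0.32] F [ 0.6 -0.5 -2. ] J [-0.22  0.45  0.59  1.7  -0.28  1.08  0.29]
tool F [-0.4  0.7  2. ] M [-0.   -0.05 -0.  ]
shift [-278.6 -150.8   13.6] turn [ 0.07 -0.37 39.86]
```

>>> step_arm([
  [-0.028,-0.015,0.001,0,0,4],
  [-0.056,-0.03,0.002,0,0,8],
  [-0.084,-0.045,0.004,0,-0.2,12],
  [-0.112,-0.06,0.006,0,-0.3,16],
  [-0.14,-0.075,0.007,0,-0.37,20],
])

```text
time: 19.92
eef_pos: [0.5202, -0.3244, 0.1778]
eef_rot: [0.002, 0.867, 0.498, -0.003]
wrist_force: [1.3, 0.1, -1.3]
opening: 0.0146
grasp_force: 88.2
```

```bash
python3 f.py; python3 -c "
from h import *
from workcell import r
fin(r.observe(),.22)"
```

```text
origin [ 0.5203 -0.3241  0.2266] collar [ 0.546  -0.28    0.2263] tip [ 0.6063 -0.1763  0.2254] az,dip [59.79  0.4 ] F [ 1.3  0.1 -1.3] J [-0.09  0.42  0.71  1.8  -0.3   1.04  0.21]
tool F [0.7 1.1 1.3] M [-0.03 -0.07  0.01]
shift [-155.8  -22.3    7.7] turn [ 0.12  0.39 19.79]
```

>>> step_arm([
  [-0.031,-0.004,0.002,0,0.1,4],
  [-0.062,-0.009,0.003,0,0.1,8],
  [-0.094,-0.013,0.005,0,0.1,12],
  [-0.125,-0.018,0.006,0,0.1,16],
  [-0.153,-0.022,0.007,0.1,0.1,19.8],
])

```text
time: 20.33
eef_pos: [0.4244, -0.4461, 0.172]
eef_rot: [0.001, 0.94, 0.342, -0.002]
wrist_force: [-0.4, -0.0, -1.0]
opening: 0.0143
grasp_force: 88.2
```

>>> step_arm([
  [0,0,0,0,0,0],
  [0,0,0,0,0,0],
  [0,0,0,0,0,0],
  [0,0,0,0,0,0],
  [0,0,0,0,0,0],
])

```text
time: 20.75
eef_pos: [0.4267, -0.4443, 0.1719]
eef_rot: [0.001, 0.939, 0.344, -0.002]
wrist_force: [0.5, 0.3, -1.4]
opening: 0.0146
grasp_force: 88.2
```

```bash
python3 f.py; python3 - <<'E'
from h import *
from workcell import r
import cv2
fin(r.observe(),.08)
# brush/bystander check and rod line in the top view
im=r.snapshot("top")["pixels"]; cv2.imwrite("pics/top10raw.png",im[:,:,::-1])
o=r.observe();T=q(o["eef_rot"]); g=o["eef_pos"]-T.apply([0,0,OFF]); x=T.apply([1,0,0])
for n in("top","side"):print(n,proj(n,g+.171*x),proj(n,g+.11*x),proj(n,g+.051*x))
t=proj("top",g+.171*x).astype(int);b=cv2.cvtColor(im,cv2.COLOR_RGB2GRAY)
print(t[0]-12,t[1]-8);print("\n".join(" ".join(f"{v//10:2d}" for v in row) for row in b[t[1]-8:t[1]+22,t[0]-12:t[0]+28]))
E
```

```text
origin [ 0.4269 -0.4441  0.2207] collar [ 0.4658 -0.4111  0.2205] tip [ 0.5573 -0.3335  0.2201] az,dip [40.29  0.22] F [ 0.5  0.3 -1.4] J [ 0.1   0.46  0.81  1.81 -0.37  1.04  0.18]
tool F [0.6 0.1 1.4] M [-0.02 -0.03  0.02]
shift [-5.000e+00 -1.000e-01  1.407e+02] turn [0.06 0.22 0.29]
top [373.32573655 169.6370375 ] [386.28491208 184.26636004] [398.97469143 198.59156727]
side [352.47452086 231.19051167] [347.85963704 251.25486291] [342.78342204 273.32496586]
361 161
14 14 14 14 14 14 14 14 14 14 14 14 14 14 14 14 13 13 13 13 13 13 13 13 13 13 13 13 13 13 13 13 13 14 14 14 14 14 14 14
13 14 14 14 14 14 13 13 14 13 14 14 14 13 13 13 13 13 13 13 13 13 13 13 13 13 13 13 13 13 13 13 13 13 14 14 14 14 14 14
12 13 13 13 13 13 13 13 13 13 13 13 13 13 13 13 13 13 13 13 13 13 13 13 13 13 13 13 13 13 13 13 13 13 13 14 14 14 14 14
11 11 11 12 12 13 13 13 13 13 13 13 13 13 13 13 13 13 13 13 13 13 13 13 14 13 14 13 13 13 13 13 13 13 13 13 13 13 13 13
11 11 11 11 11 11 12 13 13 13 14 14 14 14 14 14 14 14 14 14 14 14 14 14 14 14 14 14 14 13 14 14 14 14 14 14 14 14 14 14
13 12 12 11 11 11 11 11 12 
[... 2272 characters left out ...]
8 18 18 18 17 16 13 11 11 11 11 11 11 12 12 12 12 12 14 15 15 14 14 14 14 14 14 14 14 15 15 15 15 15
18 18 18 18 18 18 18 18 18 18 17 15 12 11 11 11 11 11 11 11 11 11 12 12 13 14 15 15 14 14 14 14 14 14 14 14 14 14 14 14
18 18 18 18 18 18 18 18 18 18 17 14 12 11 11 11 11 11 11 11 11 11 12 13 14 14 14 15 15 14 14 14 14 14 14 14 14 14 14 14
18 18 18 18 18 18 18 18 18 17 16 13 11 11 11 11 11 11 11 11 11 12 12 13 14 14 14 15 15 15 15 14 14 14 14 14 14 14 14 14
18 18 18 18 18 18 18 18 18 17 15 13 11 11 11 11 11 11 11 11 11 12 13 14 14 14 14 14 15 15 15 14 14 14 14 14 14 14 14 14
18 18 18 18 18 18 18 18 18 17 15 12 11 11 11 11 11 11 11 11 11 12 13 14 14 14 14 14 14 15 15 15 14 14 14 14 14 14 14 14
```

>>> step_arm([
  [-0.004,0,0.025,0,0.2,0.3],
  [-0.004,0,0.05,0,0.2,0.3],
  [-0.004,0,0.075,0,0.2,0.3],
  [-0.004,0,0.1,0,0.2,0.3],
  [-0.004,0,0.12,0,0.2,0.3],
])

```text
time: 21.22
eef_pos: [0.4227, -0.4473, 0.0503]
eef_rot: [0.0, 0.94, 0.341, -0.0]
wrist_force: [0.4, 0.1, -0.8]
opening: 0.0142
grasp_force: 88.3
```

>>> step_arm([
  [0,0,0.006,0,0,0],
  [0,0,0.012,0,0,0],
  [0,0,0.018,0,0,0],
  [0,0,0.024,0,0,0],
  [0,0,0.025,0,0,0],
])

```text
time: 21.63
eef_pos: [0.4227, -0.4482, 0.0269]
eef_rot: [0.001, 0.94, 0.341, 0.0]
wrist_force: [-0.4, 0.4, -1.0]
opening: 0.0148
grasp_force: 88.3
```

>>> step_arm([
  [0,0,0,0,0,0],
  [0,0,0,0,0,0],
  [0,0,0,0,0,0],
  [0,0,0,0,0,0],
  [0,0,0,0,0,0],
])

```text
time: 22.05
eef_pos: [0.4226, -0.4484, 0.0273]
eef_rot: [0.001, 0.94, 0.341, 0.0]
wrist_force: [0.5, 0.3, -0.6]
opening: 0.0145
grasp_force: 88.3
```

```bash
python3 f.py; python3 - <<'E'
from h import *
from workcell import r
import cv2
o=r.observe(); print(o["opening"],abs(o["qd"]).max()); fin(o,.075,pad=(.5545,-.337))
T=q(o["eef_rot"]); g=o["eef_pos"]-T.apply([0,0,OFF]); x=T.apply([1,0,0])
for n in("top","side"):
  b=cv2.cvtColor(r.snapshot(n)["pixels"],cv2.COLOR_RGB2GRAY)
  print(n,proj(n,g+.171*x),proj(n,g+.11*x),proj(n,g+.051*x),"padmid",proj(n,[.5545,-.337,.036]))
  t=proj(n,g+.171*x).astype(int)
  print(t[0]-10,t[1]-10);print("\n".join(" ".join(f"{v//10:2d}" for v in row) for row in b[t[1]-10:t[1]+24,t[0]-14:t[0]+18]))
E
```

```text
origin [ 0.4226 -0.4483  0.0761] collar [ 0.4617 -0.4157  0.0761] tip [ 0.5539 -0.3387  0.0761] az,dip [3.986e+01 2.000e-02] F [ 0.5  0.3 -0.6] J [ 0.22  0.63  0.67  1.9  -0.54  0.79  0.31]
tool F [0.6 0.1 0.6] M [-0.07 -0.05  0.  ]
0.01453865113120384 0.0038473983218683836
shift [ 1.6 -0.6  1.1] turn [ 0.09  0.02 -0.14]
top [363.32298722 178.10590306] [374.69527084 191.26395808] [385.81303236 204.12752381] padmid [360.04790379 179.708901  ]
353 168
13 16 17 18 18 18 18 18 18 18 18 18 17 17 17 16 16 15 14 13 12 12 11 11 11 11 11 11 12 13 13 13
14 16 17 18 18 18 18 18 18 18 18 18 18 18 18 17 17 17 16 16 15 14 13 12 12 11 11 11 11 11 11 12
15 17 18 18 18 18 18 18 18 18 18 18 18 18 18 18 18 18 17 17 17 17 16 15 14 13 12 12 11 11 11 11
15 17 18 18 18 18 18 18 18 18 18 18 18 18 18 18 18 18 18 18 18 18 17 17 17 16 15 13 12 11 10 11
16 17 18 18 18 18 18 18 18 18 18 18 18 18 18 18 18 18 18 18 18 18 18 18 18 17 17 14 12 11 10 11
16 17 18 18 18 18 18 18 18 18 18 18 18 18 18 18 18 18 18 18 18 18 18 18 18 18 17 14 12 11 10 10
17 18 18 18 18 18 18 18 18 18 18 18 18 18 18 18 18 18 18 18 18 18 18 1
[... 5313 characters left out ...]
7  7  7  7  7  7  7  7  7  7
 7  7  7  7  7  7  7  7  7  7  7  7  7  7  7  7  7  7  7  7  7  7  7  7  7  7  7  7  7  7  7  7
 8  7  7  7  7  7  7  7  7  7  7  7  7  7  7  7  7  7  7  7  7  7  7  7  7  7  7  7  7  7  7  7
 8  8  8  7  7  7  7  7  7  7  7  7  7  7  7  7  7  7  7  7  7  7  7  7  7  7  7  7  7  7  6  7
 7  8  8  8  8  8  8  7  7  7  7  7  7  7  7  7  7  7  7  7  7  7  7  7  7  7  7  7  7  6  7  7
 7  7  7  8  8  8  8  8  8  8  8  8  7  7  7  7  7  7  7  7  7  7  7  7  7  7  7  7  7  7  7  7
 6  7  7  8  7  8  8  8  8  8  8  8  8  8  8  7  7  7  7  7  7  7  7  7  7  7  7  7  7  7  8  7
 5  6  6  7  7  8  7  8  8  8  8  8  8  8  8  8  8  8  8  8  8  8  8  8  8  7  8  8  8  8  7  7
```

```bash
python3 - <<'E'
from workcell import r
import cv2,numpy as np
a=cv2.imread("pics/top0raw.png",0).astype(int);b=cv2.cvtColor(r.snapshot("top")["pixels"],cv2.COLOR_RGB2GRAY).astype(int)
for n,(x0,y0,x1,y1) in dict(bar=(180,205,206,218),ring=(298,220,320,240),puck=(310,143,330,162),beaker=(264,105,288,132),jar=(313,110,335,134),dish=(360,135,388,160),brush=(328,220,362,240)).items():
    print(n,abs(a-b)[y0:y1,x0:x1].mean().round(1),abs(a-b)[y0:y1,x0:x1].max())
E
```

```text
bar 4.5 7
ring 19.8 62
puck 5.4 7
beaker 5.4 7
jar 4.5 7
dish 5.4 7
brush 42.4 87
```

```bash
python3 -c "
from workcell import r
print(r.hand_in())"
```

```text
the job is handed in; nothing more can be done
None
```

I carried out the whole job in order and handed it in at about 22 s: lever pressed to its stop and back up, gauge seated in the guide tube and drawn fully out. The rod is now held level and still, about 4 cm above the middle of the pad. The hand-in gave no verdict; I saw no change to the puck, beaker, jar or dish, but the arm hid the ring and brush in the last picture.

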